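# Pack the road vehicles into their fitted carrying tray

## Robot

A 7-joint arm with a two-finger parallel gripper is mounted at the origin on a cart in front of the work surface, level with it; the furniture and walls round the work are solid. World frame = base frame: x ahead of the robot, y to its left, z up, the work surface at z = 0. Lengths are in mm, angles in rad, forces in N, time in s.
With the tool pointing down it reaches from about 400 to 875 mm from the base axis. Payload 4.4 kg.
Tool frame: the origin (TCP) lies midway between the tips of the shut fingers; the grasp point (between the pads) lies ctrl.grip_depth behind it (ctrl.grip_depth is the distance from the TCP to the grasp point, in mm); z points along the fingers, y is the line along which they close (so a half turn about z gives the same grasp; the last joint's range is limited). The gripper opens to 85 mm and grips with 20 to 120 N. Pads are 22 mm wide; open, the fingers measure 114 mm over their backs; the gripper's body (76 mm by 85 mm) begins 54 mm behind the grasp point. The pads swing forward as they close: fully open they stand 13 mm farther back than shut.
Start: joints at [-1.308, 0.628, 0.038, 1.517, -0.027, 0.996, -0.02], TCP at [209.866, 615.202, 231.313] pointing down, gripper open.
Joint ranges: [-3.06, 3.06], [-0.37, 2.12], [-1.25, 1.32], [0.18, 2.47], [-1.1, 4.24], [0.23, 1.98], [-2.94, 2.94]. Speed limits (rad/s): [2.57, 2.57, 3.14, 3.14, 3.14, 3.14, 3.14].

## Interface

Orientations are given as [roll, pitch, yaw] about the fixed x, y, z axes, in that order (R = Rz(yaw) Ry(pitch) Rx(roll)).
In Python, from cell import ctrl gives the robot as it stands.
- The arm moves only by the tool carry_out, never from a script. Its argument "deltas" is one flat list of numbers, 7 for each row, row after row: the turn, a rotation vector about the tool's x, y, z in degrees, then the shift along the tool's x, y, z in m, then the closure, from -1 (fully open) to 1 (shut). In form: [wx, wy, wz, dx, dy, dz, claw, wx, wy, wz, dx, dy, dz, claw, ...]. A call has 1 to 12 rows; each row shifts and turns the commanded pose from where the row before left it, along the tool's axes as they then stand; what a row does not reach is not made up. A row lasts 1/8 s, in which the tool goes at most 62.5 mm and 10.7 degrees, less where a joint would pass 70% of its speed; a pose out of reach is approached as far as the arm can. A call with a gripper value outside its range is refused whole. The fingers move at their own pace and stop on an object; the grip force is fixed at half the most. Time passes only in rows, so rows that do not move let the fingers close. It gives the time, the measured TCP pose, the force, the opening and the grip force at its end, in the units of the state.
- ctrl.read_state(): the state, without advancing time (a new reading comes with each control period).
- ctrl.get_image(name): name is "side" or "top"; returns the picture (480x640x3 uint8, red, green, blue); there is no depth.
- ctrl.calibration(name): a dict with "mtx" (3x3 intrinsics, pixels), "R" (3x3) and "t" (3): a world point X has camera coordinates R X + t. Camera axes: x right, y down, z forward; pixel columns grow to the right and rows downward; lengths in mm; the calibration is good to about 2 mm. A picture is of the moment at which its call begins. calibration takes no time and is no camera call.
- ctrl.finish_job(): hands the job in; it is judged then, once.
The state is a dict: "clock": time; "qpos": joint angles; "qd": joint speeds; "tau": joint torques, N m; "eef_pos": TCP position; "tool_rot": TCP orientation; "force": force on the tool from outside, world axes, zero at the start; "torque": the same for the moment, N m; "width": finger opening in mm; "gripper_force": force on a finger pad.
Only numpy, scipy, OpenCV 4.12 (cv2) and the standard library are available. Lean on these libraries where they do the work, as an engineer would, in place of code of your own. Each camera call takes 0.05 s, during which the arm holds its last target. There are 200 camera calls.

## Task

The layout is being packed for an exhibition: put the double-deck bus, the bonneted lorry, the smaller of the two delivery vans and the pickup into the carrying tray, each standing fully down on its wheels in the foam pocket that is cut to its size, either way round. Set them down gently, do not drop them. The flat-fronted lorry and the bigger van have no pocket: leave them standing where they are.

Things in the scene. Friction and masses are not known exactly. Their poses are not given: they have to be found in the camera images.
- bus: Double-deck bus, red die-cast, 33 wide x 110 long x 57 mm high, 160 g; flat sides from 4 mm up. Origin under its middle at wheel level; z up, nose to -y, width along x.
- lorry: Old-fashioned lorry with a bonnet before its cab and a box body, maroon and cream, 31 wide x 84 long x 40 mm high, 85 g. Grip it across the box: 30 mm wide, flat sides from 12 to 40 mm height, from y = -7 to +41 mm; cab and bonnet are lower and narrower. Origin under its middle at wheel level; z up, nose to -y, width along x.
- van: The smaller of two delivery vans, maroon, 68 long x 35 mm high, 31 mm wide over the mirrors (body 26), 50 g; body sides from 6 mm up. Origin under its middle at wheel level; z up, nose to -y, width along x.
- pickup: Small pickup with an open load bed behind its cab, white and grey, 24 wide x 62 long x 23 mm high, 45 g. Grip it across cab and bonnet, about 14 mm ahead of the origin: 22 mm wide, flat sides from 7 to 21 mm height, from y = -31 to +2 mm. Origin under its middle at wheel level; z up, nose to -y, width along x.
- big_lorry: Flat-fronted box lorry without a bonnet, blue and white, 33 wide x 99 long x 40 mm high. No pocket is cut for it; it stays where it stands. Origin under its middle at wheel level; z up, nose to -y, width along x.
- big_van: The bigger of two delivery vans, yellow, 35 wide x 80 long x 39 mm high. No pocket is cut for it; it stays where it stands. Origin under its middle at wheel level; z up, nose to -y, width along x.
- block_bus: Dark foam block cut for the double-deck bus (the longest pocket): pocket 122 (along x) x 45 x 10 mm deep, central. One of four side by side (67 mm pitch along y) in a fixed plywood tray, walls 19 mm. Outside 130 x 66 x 18 mm; origin in the middle of its underside, 4 mm above the table; pocket floor 8 mm and rim 18 mm above the origin. Two 26 mm finger scallops at mid length.
- block_lorry: Dark foam block cut for the bonneted lorry (second longest): pocket 96 (along x) x 43 x 10 mm deep, central. One of four side by side (67 mm pitch along y) in a fixed plywood tray, walls 19 mm. Outside 130 x 66 x 18 mm; origin in the middle of its underside, 4 mm above the table; pocket floor 8 mm and rim 18 mm above the origin. Two 26 mm finger scallops at mid length.
- block_van: Dark foam block cut for the smaller van (third, as wide as the lorry's): pocket 80 (along x) x 43 x 10 mm deep, central. One of four side by side (67 mm pitch along y) in a fixed plywood tray, walls 19 mm. Outside 130 x 66 x 18 mm; origin in the middle of its underside, 4 mm above the table; pocket floor 8 mm and rim 18 mm above the origin. Two 26 mm finger scallops at mid length.
- block_pickup: Dark foam block cut for the pickup (shortest, narrowest and shallowest): pocket 74 (along x) x 36 x 7 mm deep, central. One of four side by side (67 mm pitch along y) in a fixed plywood tray, walls 19 mm. Outside 130 x 66 x 18 mm; origin in the middle of its underside, 4 mm above the table; pocket floor 11 mm and rim 18 mm above the origin. Two 26 mm finger scallops at mid length.
Mind the look-alikes: they are no part of the job. Leave any purple look-alike of the block_lorry alone.

How it is judged:
By the outcome, as a careful person would: the job done as asked, in the order asked, and still so for the second after the job is handed in, with the robot touching nothing.
It also fails if it takes over 112 s, if anything falls off the work surface, if the arm or the gripper's body presses on something with over 40 N, if the wrist force passes 120 N, or if a joint passes its speed limit or range.

## Working session

There is one attempt and no reset: what is moved stays moved. The work goes in short steps, Python scripts to look and compute and a tool call to move; the robot and the scene stay as the last step left them, time stands still between calls to the robot, and variables do not carry over. Pictures are saved under pics/ and viewed, at most 14 in all, crops included, and the job is handed in when it is done.

Besides the shell and the picture viewer there is one more tool, called after "Request:" by a JSON object that holds its "name" and its "arguments", one argument or row to a line. carry_out: Moves the arm, as the interface text tells. Its arguments: {"type":"object","properties":{"deltas":{"type":"array"}},"required":["deltas"]}

```bash
mkdir -p pics
python3 - <<'E'
from cell import ctrl
import cv2
for n in("top","side"):
    im=ctrl.get_image(n);cv2.imwrite(f"pics/{n}0.png",im[:,:,::-1])
    c=ctrl.calibration(n);print(n,c)
print(ctrl.read_state(),ctrl.grip_depth)
E
```

```text
top {'mtx': array([[559.40088009,   0.        , 311.41156954],
       [  0.        , 559.40088009, 232.67594917],
       [  0.        ,   0.        ,   1.        ]]), 'R': array([[-0.0370888 , -0.99925332, -0.01082666],
       [-0.84246762,  0.0370928 , -0.53746854],
       [ 0.53746882, -0.01081295, -0.8432143 ]]), 't': array([ -79.55229327,  462.55917462, 1463.75200625])}
side {'mtx': array([[459.36008219,   0.        , 326.12789477],
       [  0.        , 459.36008219, 239.64530996],
       [  0.        ,   0.        ,   1.        ]]), 'R': array([[-0.99708657, -0.07361731,  0.01997178],
       [-0.06413082,  0.66729334, -0.74202887],
       [ 0.04129913, -0.74114782, -0.67007036]]), 't': array([ 509.92154581,  142.14341444, 1339.80117066])}
{'clock': 0.1, 'qpos': array([-1.30784456,  0.62924771,  0.03844055,  1.51829221, -0.02699105,
        0.99632867, -0.02000408]), 'qd': array([ 0.00068247, -0.00166913,  0.00099829, -0.00208237,  0.00081487,
        0.00018732, -0.00121439]), 'tau': array([ 3.95959927e-03, -5.64544344e+01,  1.23063136e+00, -1.93977785e+01,
        1.12128735e-02,  5.36303764e-03,  1.16148968e-05]), 'eef_pos': array([209.64389021, 614.64744083, 230.47709014]), 'tool_rot': array([-3.13983472e+00,  2.33380483e-05,  2.81284454e+00]), 'force': array([-0.37172282, -0.42470663,  0.20245192]), 'torque': array([-0.03329419,  0.02830385, -0.0188708 ]), 'gripper_force': 0.0, 'width': 85.48217760642694} 18.700000000000003
```

View pics/top0.png

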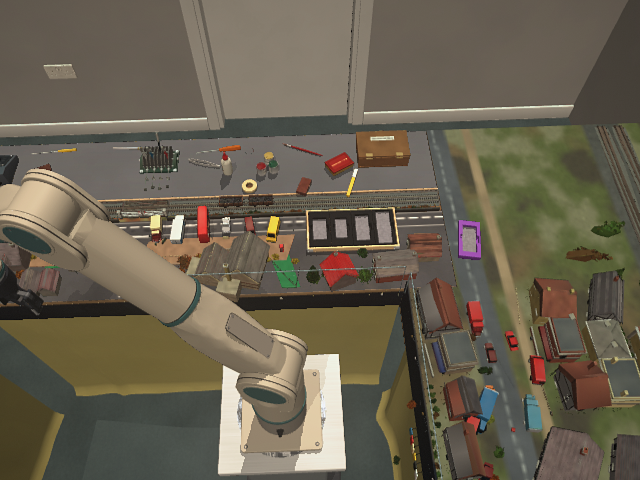

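View pics/side0.png

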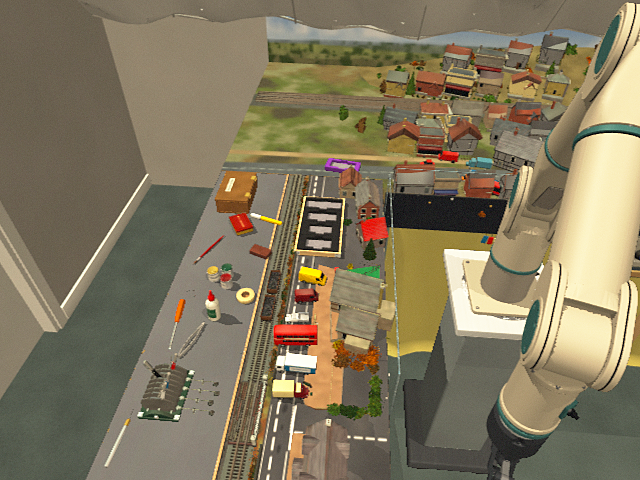

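The top view shows, left to right: cream/maroon lorry (157,226), blue/white lorry (177,229), bus (203,223), pickup (226,226), maroon van (249,225), yellow van (273,229) and the tray (352,229). The purple decoy is at (470,239). Now I'll zoom in.

Run:
```python
import cv2
a=cv2.imread("pics/top0.png")[195:265,140:290];cv2.imwrite("pics/t1.png",cv2.resize(a,(800,373),interpolation=cv2.INTER_CUBIC))
a2=cv2.imread("pics/top0.png")[195:265,295:415];a2=cv2.resize(a2,(640,373),interpolation=cv2.INTER_CUBIC)
cv2.imwrite("pics/t2.png",a2)
b=cv2.imread("pics/side0.png")[185:410,255:365];cv2.imwrite("pics/s1.png",cv2.resize(b,(293,600),interpolation=cv2.INTER_CUBIC))
b=cv2.imread("pics/side0.png")
c=cv2.resize(b[260:405,260:340],(331,600),interpolation=cv2.INTER_CUBIC);d=cv2.resize(b[185:270,280:360],(469,498),interpolation=cv2.INTER_CUBIC)
d=cv2.copyMakeBorder(d,0,102,0,0,cv2.BORDER_CONSTANT);cv2.imwrite("pics/s1.png",cv2.hconcat([c,d]))
```

```text
(no output)
```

View pics/t1.png

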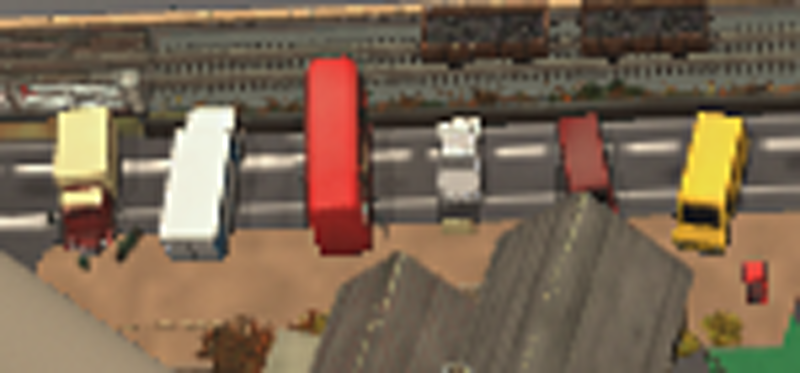

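View pics/t2.png

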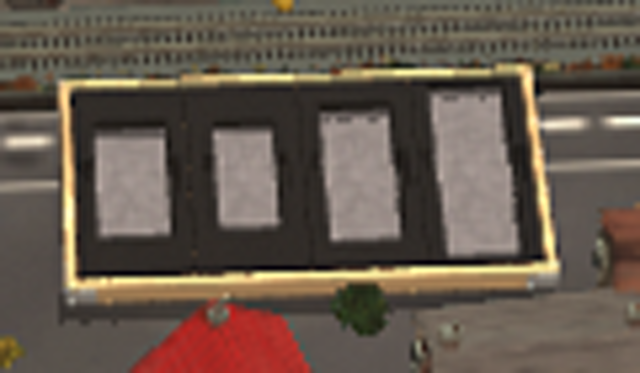

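View pics/s1.png

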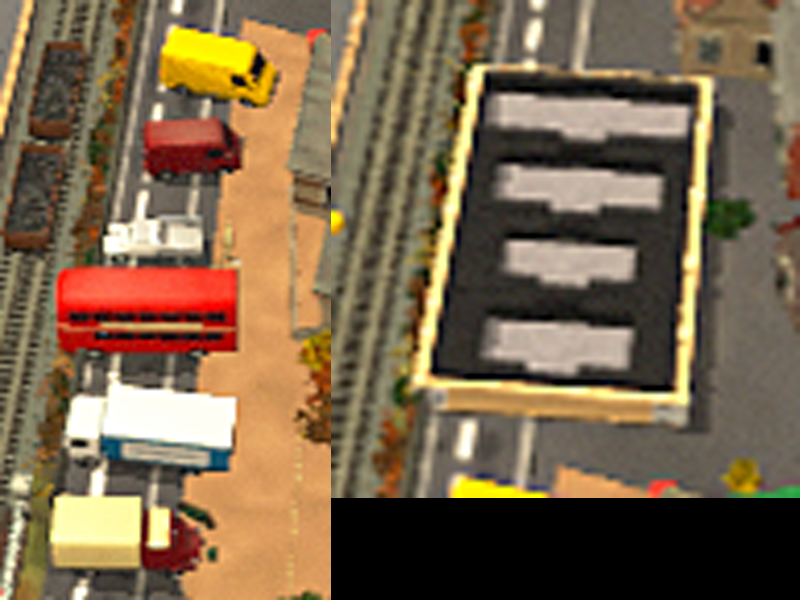

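The zooms show the pockets from +y to -y as van, pickup, lorry, bus. The lorry's nose points to -x, and the house partly hides the van's nose. I'll make finer gridded zooms to pick the corners.

```bash
cat > h.py <<'E'
import cv2,numpy as np
def crop(im,x0,y0,w,h,s):
    a=cv2.resize(im[y0:y0+h,x0:x0+w],(w*s,h*s),interpolation=cv2.INTER_LANCZOS4)
    a=cv2.convertScaleAbs(a,alpha=1.15)
    for x in range(x0-x0%5+5,x0+w,5):
        cv2.line(a,((x-x0)*s,0),((x-x0)*s,4 if x%10 else 10),(0,255,0),1)
        if x%10==0: cv2.putText(a,str(x),((x-x0)*s+2,10),0,.35,(0,255,0),1)
    for y in range(y0-y0%5+5,y0+h,5):
        cv2.line(a,(0,(y-y0)*s),(4 if y%10 else 10,(y-y0)*s),(0,255,255),1)
        if y%10==0: cv2.putText(a,str(y),(0,(y-y0)*s-2),0,.35,(0,255,255),1)
    a[:,-1]=255;a[-1]=255
    return a
E
python3 - <<'E'
from h import *
t=cv2.imread("pics/top0.png");s=cv2.imread("pics/side0.png")
r=[crop(t,x,203,20,42,10) for x in(147,193,217,242)]
cv2.imwrite("pics/tz.png",np.hstack(r))
g=[crop(s,x,y,50,32,8) for x,y in((266,374),(268,320),(280,304),(286,284))]
cv2.imwrite("pics/sz.png",np.vstack([np.hstack(g[:2]),np.hstack(g[2:])]))
E
```

```text
(no output)
```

View pics/tz.png

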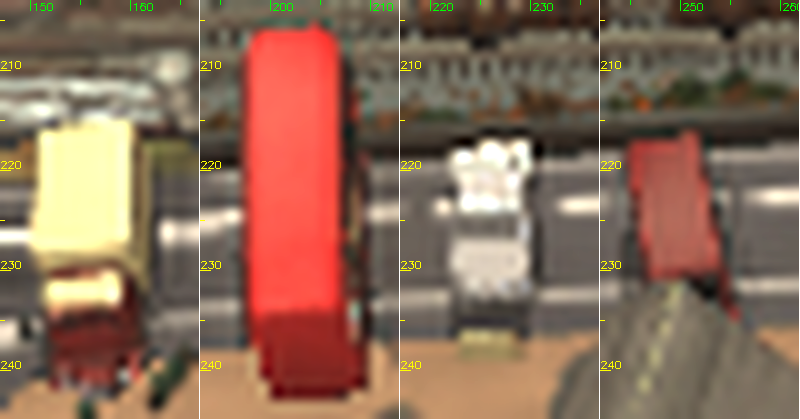

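View pics/sz.png

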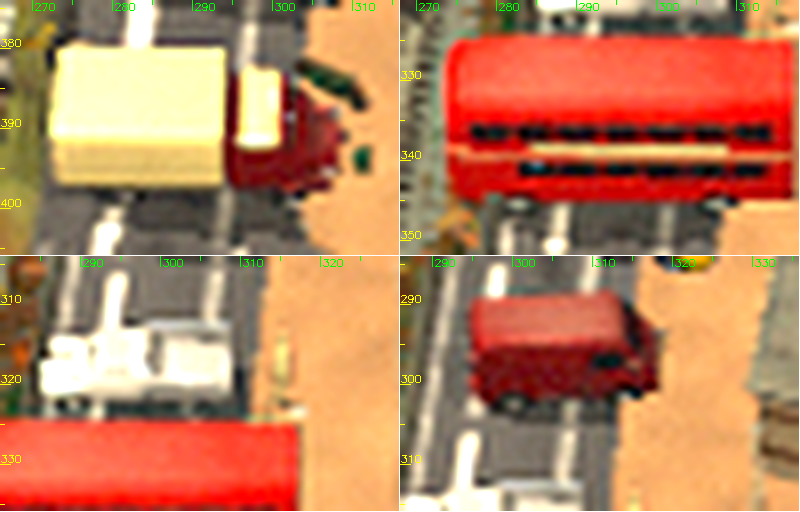

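```bash
cat >> h.py <<'E'
def P(c): return c["mtx"]@np.c_[c["R"],c["t"]]
def tri(ct,cs,a,b):
    X=cv2.triangulatePoints(P(ct),P(cs),np.float64(a).T-.5,np.float64(b).T-.5);return (X[:3]/X[3]).T
def ray(c,uv,z):
    d=c["R"].T@np.linalg.inv(c["mtx"])@np.r_[np.array(uv)-.5,1];o=-c["R"].T@c["t"];return o+d*(z-o[2])/d[2]
E
python3 - <<'E'
from h import *
from cell import ctrl
ct,cs=ctrl.calibration("top"),ctrl.calibration("side")
np.set_printoptions(precision=1,suppress=True)
q=lambda x,y:(295+x/5.333,195+y/5.333)
w=lambda x,y:(280+(x-331)/5.8625,185+y/5.8625)
D={"tray":([q(62,82),q(530,66),q(555,272),q(72,283)],[w(418,382),w(477,66),w(713,77),w(688,393)]),
"lorry FL FR NR NL":([(151,216.5),(159.3,215.8),(158.8,228.3),(149.5,228.3)],[(271,391.3),(272,380.5),(293,380.5),(292.8,391)]),
"van FL FR":([(243,218),(250.3,217),(252.3,231),(246.5,231)],[(294.5,296),(294.5,289),(312,288.5),(313,295.5)]),
"bus FR NR":([(205.5,206.5),(206.5,234.5)],[(275,325.5),(315.5,325.5)]),
"house ridge ":([(240+7.8,231.0)],[(251+0,0)])}
for k,(a,b) in D.items():
    if 'house' in k: continue
    X=tri(ct,cs,a,b);print(k);print(X,X.mean(0))
for n,z,L in(("bus roof top",57,[(197.5,206.5),(205.5,206.5),(206.5,234.5),(197.7,234.5)]),("bus front base",4,[(199.5,243),(208.3,243)]),
 ("lorry",40,D["lorry FL FR NR NL"][0]),("van",35,D["van FL FR"][0]),("pick z23",23,[(222,218),(229.7,218),(230,233),(222,233)])):
    print(n);print(np.array([ray(ct,p,z) for p in L]))
for n,z,L in(("bus side base",4,[(273.8,345.5),(315.7,345.5)]),("bus roof",57,[(275,325.5),(315.5,325.5)]),("lorry",40,D["lorry FL FR NR NL"][1]),("lorry base12",12,[(271.5,397.5),(293,397.5)]),
("van",35,D["van FL FR"][1]),("van base6",6,[(294.7,302),(313,302)]),("pick base5",6,[(285,322),(308,322)]),("pick top far",20,[(308,312.5)])):
    print("S",n);print(np.array([ray(cs,p,z) for p in L]))
E
```

```text
tray
[[ 617.2  -85.6   20.8]
 [ 616.7 -365.4   20. ]
 [ 472.9 -363.1   22.4]
 [ 475.3  -86.9   24.3]] [ 545.5 -225.2   21.8]
lorry FL FR NR NL
[[607.4 402.1  36.2]
 [608.8 375.8  37.1]
 [560.8 372.   38.2]
 [558.5 399.7  42.1]] [583.9 387.4  38.4]
van FL FR
[[590.2 113.3  34.3]
 [592.5  90.2  36. ]
 [543.2  82.7  33.1]
 [542.  102.1  30.8]] [567.   97.1  33.5]
bus FR NR
[[625.4 230.   52.9]
 [522.9 220.3  51.1]] [574.2 225.1  52. ]
bus roof top
[[622.8 254.4  57. ]
 [621.7 229.3  57. ]
 [517.6 219.5  57. ]
 [518.8 246.2  57. ]]
bus front base
[[521.3 250.5   4. ]
 [520.1 223.1   4. ]]
lorry
[[603.1 401.3  40. ]
 [604.6 375.5  40. ]
 [557.8 372.   40. ]
 [559.  400.7  40. ]]
van
[[588.1 113.8  35. ]
 [590.8  91.1  35. ]
 [538.4  83.7  35. ]
 [539.2 101.6  35. ]]
pick z23
[[599.2 181.7  23. ]
 [598.1 157.4  23. ]
 [541.8 154.1  23. ]
 [542.9 178.9  23. ]]
S bus side base
[[628.  255.3   4. ]
 [521.4 245.9   4. ]]
S bus roof
[[625.6 232.2  57. ]
 [524.2 223.2  57. ]]
S lorry
[[608.8 402.7  40. ]
 [610.9 375.5  40. ]
 [562.7 371.4  40. ]
 [559.8 397.7  40. ]]
S lorry base12
[[609.4 402.4  12. ]
 [560.1 398.2  12. ]]
S van
[[592.1 112.   35. ]
 [595.3  86.6  35. ]
 [547.   80.3  35. ]
 [541.8 105.6  35. ]]
S van base6
[[592.7 108.8   6. ]
 [541.9 104.2   6. ]]
S pick base5
[[609.8 180.1   6. ]
 [548.6 174.6   6. ]]
S pick top far
[[550.7 153.7  20. ]]
```

Run:
```python
from h import *
from cell import ctrl
ct,cs=ctrl.calibration("top"),ctrl.calibration("side")
np.set_printoptions(precision=1,suppress=True)
s=cv2.imread("pics/side0.png");t=cv2.imread("pics/top0.png")
cv2.imwrite("pics/hz.png",np.hstack([crop(s,325,262,75,100,6),crop(s,280,306,34,50,10)[:600,:340]]) if 0 else np.hstack([crop(s,322,255,76,100,6),cv2.copyMakeBorder(np.vstack([crop(s,280,306,32,20,10),crop(t,215,212,32,28,10)]),0,120,0,0,cv2.BORDER_CONSTANT)]))
for z in range(0,181,20):
    X=ray(ct,(250.6,231.6),z);p=P(cs)@np.r_[X,1];print(z,X,p[:2]/p[2]+.5)
q=lambda x,y:(295+x/5.333,195+y/5.333)
for n,a in(("bus",[(430,92),(502,92),(518,255),(446,258)]),("lorry",[(320,112),(386,112),(400,240),(330,240)]),("pk",[(213,128),(274,128),(280,228),(220,228)]),("van",[(95,130),(166,130),(170,236),(98,236)])):
    print(n,np.mean([ray(ct,q(*p),13) for p in a],0))
```

```text
0 [559.  93.   0.] [307.3 299.9]
20 [546.1  90.7  20. ] [312.  294.9]
40 [533.2  88.3  40. ] [316.7 289.8]
60 [520.2  86.   60. ] [321.5 284.6]
80 [507.3  83.7  80. ] [326.5 279.3]
100 [494.3  81.3 100. ] [331.5 273.9]
120 [481.4  79.  120. ] [336.6 268.3]
140 [468.4  76.6 140. ] [341.8 262.7]
160 [455.5  74.3 160. ] [347.2 256.9]
180 [442.6  71.9 180. ] [352.6 251.1]
bus [ 547.9 -325.4   13. ]
lorry [ 549.2 -258.    13. ]
pk [ 550.5 -192.1   13. ]
van [ 550.  -124.8   13. ]
```

View pics/hz.png

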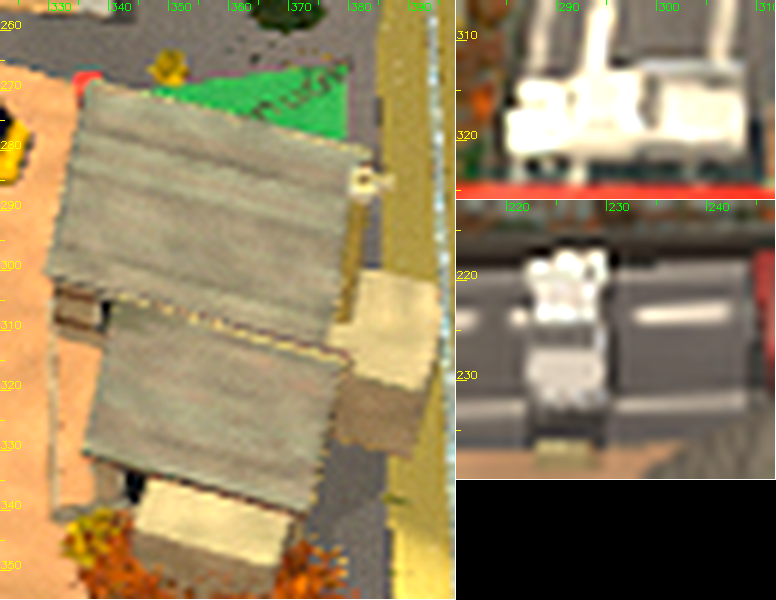

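Run:
```python
from h import *
from cell import ctrl
ct,cs=ctrl.calibration("top"),ctrl.calibration("side")
np.set_printoptions(precision=1,suppress=True)
s=cv2.imread("pics/side0.png");t=cv2.imread("pics/top0.png")
for uv in((300,271),(400,277)):
  for z in (0,40,80,120,160):
    X=ray(ct,uv,z);p=P(cs)@np.r_[X,1];print(uv,z,X,p[:2]/p[2]+.5)
cv2.imwrite("pics/gl.png",np.vstack([crop(t,190,255,266,60,3),crop(s,200,155,260,110,3)]) if 0 else np.vstack([cv2.resize(t[250:310,190:456],(798,180),interpolation=2),cv2.resize(s[150:290,210:476],(798,420),interpolation=2)]))
```

```text
(300, 271) 0 [411.2 -59.    0. ] [360.8 265.2]
(300, 271) 40 [389.3 -59.5  40. ] [369.1 256.1]
(300, 271) 80 [367.4 -60.1  80. ] [377.7 246.7]
(300, 271) 120 [345.5 -60.7 120. ] [386.6 236.8]
(300, 271) 160 [323.6 -61.3 160. ] [396.  226.5]
(400, 277) 0 [ 378.  -356.9    0. ] [371.8 206. ]
(400, 277) 40 [ 357.  -349.5   40. ] [378.9 198.6]
(400, 277) 80 [ 336. -342.   80.] [386.3 190.8]
(400, 277) 120 [ 315.  -334.6  120. ] [394.  182.6]
(400, 277) 160 [ 294.  -327.1  160. ] [402.  174.1]
```

View pics/gl.png

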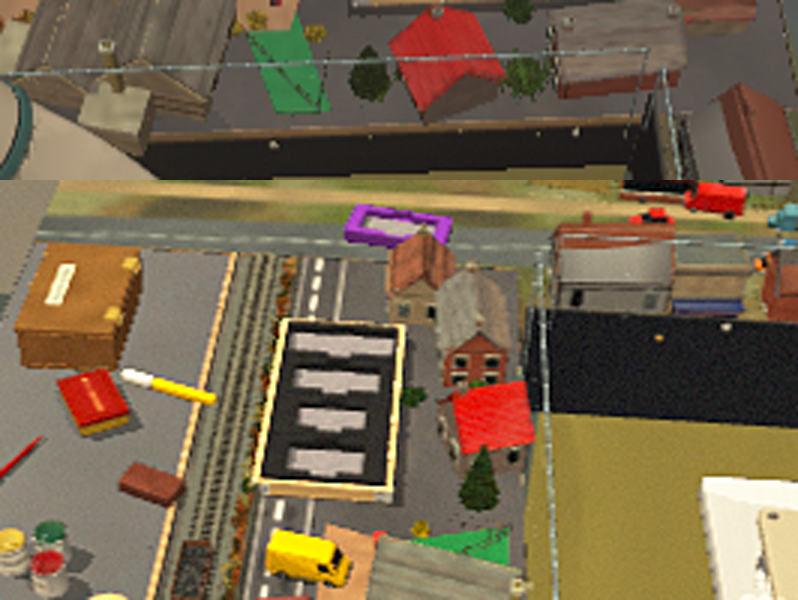

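The grey house apex is at about z = 119 mm, x = 482, clear of the grasps. A clear panel stands at x≈325–330, about 110–150 mm high, so I'll cross it high. The pickup's bonnet points to +x. The bus is near (574.5, 236.5), with its long axis at 0.087 rad. First I'll move above the bus.

Request:
{"name": "carry_out", "arguments": {
  "deltas": [0,0,-7.95,0,0,0,-0.18,0,0,-7.95,0,0,0,-0.18,0,0,-7.95,0,0,0,-0.18,0,0,0,-0.0367,-0.0455,0,-0.18,0,0,0,-0.0367,-0.0455,0,-0.18,0,0,0,-0.0367,-0.0455,0,-0.18,0,0,0,-0.0367,-0.0455,0,-0.18,0,0,0,-0.0367,-0.0455,0,-0.18,0,0,0,-0.0367,-0.0455,0,-0.18,0,0,0,-0.0367,-0.0455,0,-0.18,0,0,0,-0.0367,-0.0455,0,-0.18,0,0,0,-0.0367,-0.0455,0,-0.18]
}}

```text
clock: 1.6
eef_pos: [575.6, 234.6, 231.0]
tool_rot: [3.142, -0.001, -3.054]
force: [1.8, 0.7, 0.7]
width: 50.4
gripper_force: 0.0
```

```bash
cat >> h.py <<'E'
from scipy.spatial.transform import Rotation as Ro
def go(ctrl,x,y,z,long):
    "rel. motion: shift in the tool frame after turning so that tool x lies along -long"
    s=ctrl.read_state();y0=s["tool_rot"][2];T=np.pi+long;d=(T-y0+np.pi)%(2*np.pi)-np.pi
    R=Ro.from_euler("xyz",[np.pi,0,T]).as_matrix()
    print("t",round(s["clock"],2),"pos",s["eef_pos"].round(1),"rot",s["tool_rot"].round(3),"w",round(s["width"],1),"gf",round(s["gripper_force"],1),"F",s["force"].round(1))
    print("turn z deg",round(-np.degrees(d),2),"shift mm",(R.T@(np.array([x,y,z])-s["eef_pos"])).round(1))
E
python3 - <<'E'
from h import *
from cell import ctrl
go(ctrl,574.5,236.5,25,.087)
print(ctrl.read_state()["qpos"].round(2))
for n in("top","side"): cv2.imwrite(f"pics/{n}1.png",ctrl.get_image(n)[:,:,::-1])
t=cv2.imread("pics/top1.png")[120:300,130:330];s=cv2.imread("pics/side1.png")[170:420,230:430]
cv2.imwrite("pics/c1.png",np.hstack([cv2.resize(t,(400,360)),cv2.resize(s,None,fx=1.44,fy=1.44)[:360]]))
E
```

```text
t 1.6 pos [575.6 234.6 231. ] rot [ 3.142e+00 -1.000e-03 -3.054e+00] w 50.4 gf 0.0 F [1.8 0.7 0.7]
turn z deg 0.03 shift mm [  0.9   2.  206. ]
[-0.39  0.59 -0.07  1.6   0.05  0.96  1.19]
```

View pics/c1.png

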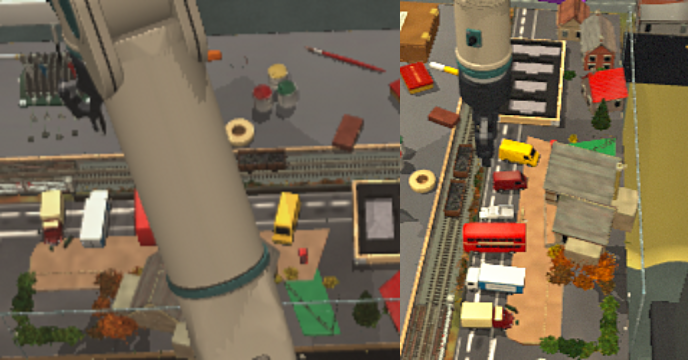

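The gripper is above the bus, over the neighbours, and the forearm is well above the panel. Next I'll descend and grip.

Request:
{"name": "carry_out", "arguments": {
  "deltas": [0,0,0,0.001,0.002,0.03,-0.18,0,0,0,0,0,0.05,-0.18,0,0,0,0,0,0.05,-0.18,0,0,0,0,0,0.04,-0.18,0,0,0,0,0,0.024,-0.18,0,0,0,0,0,0.012,-0.18,0,0,0,0,0,0,1,0,0,0,0,0,0,1,0,0,0,0,0,0,1,0,0,0,0,0,0,1]
}}

```text
clock: 2.95
eef_pos: [573.8, 238.2, 26.0]
tool_rot: [3.141, 0.001, -3.054]
force: [0.1, 0.3, -1.6]
width: 32.3
gripper_force: 60.5
```

Request:
{"name": "carry_out", "arguments": {
  "deltas": [0,0,0,0,0,-0.02,1,0,0,0,0,0,-0.05,1,0,0,5,0,0,-0.05,1,0,0,0,0.003,-0.03,0,1,0,0,0,0.005,-0.055,0,1,0,0,0,0.005,-0.055,0,1,0,0,0,0.005,-0.055,0,1,0,0,0,0.005,-0.055,0,1,0,0,0,0.005,-0.055,0,1,0,0,0,0,-0.055,0,1,0,0,0,0,-0.055,0,1,0,0,0,0,-0.055,0,1]
}}

```text
clock: 4.45
eef_pos: [545.9, -233.9, 147.1]
tool_rot: [-3.141, 0.002, -3.141]
force: [1.5, 0.3, -1.3]
width: 32.3
gripper_force: 60.8
```

Request:
{"name": "carry_out", "arguments": {
  "deltas": [0,0,0,0,-0.05,0,1,0,0,0,0,-0.03,0,1,0,0,0,0,-0.014,0,1,0,0,0,0,0,0.03,1,0,0,0,0,0,0.03,1,0,0,0,0,0,0,1]
}}

```text
clock: 5.2
eef_pos: [544.3, -323.6, 83.8]
tool_rot: [3.138, -0.004, -3.14]
force: [-0.3, 0.5, -0.9]
width: 32.8
gripper_force: 60.7
```

Run:
```python
from h import *
from cell import ctrl
go(ctrl,545.5,-325.5,40,0)
s=ctrl.get_image("side")[:,:,::-1].copy();t=ctrl.get_image("top")[:,:,::-1].copy()
cv2.imwrite("pics/side2.png",s);cv2.imwrite("pics/top2.png",t)
cv2.imwrite("pics/c2.png",np.hstack([crop(s,285,160,75,70,6),cv2.resize(crop(t,300,190,110,80,3),(330,420))]))
```

```text
t 5.2 pos [ 544.3 -323.6   83.8] rot [ 3.138 -0.004 -3.14 ] w 32.8 gf 60.7 F [-0.3  0.5 -0.9]
turn z deg 0.12 shift mm [-1.2 -1.9 43.8]
```

View pics/c2.png

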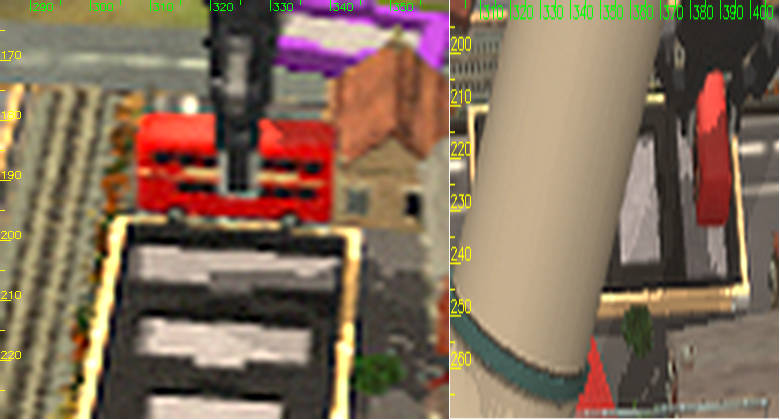

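The bus hangs level over its pocket: in the side view it spans columns 306.5–338.5 and the finger is at 322.5, so it is centred. I'll check the camera frame against the robot frame.

Run:
```python
from h import *
from cell import ctrl
cs,ct=ctrl.calibration("side"),ctrl.calibration("top")
for uv in((306.7,196),(338.7,196.5)): print(ray(cs,uv,62).round(1))
# pocket edges, side: bus floor far edge ends and rims of tray wall inner
for uv in((306.5,202),(341,206.5)): print("floor",ray(cs,uv,12).round(1))
for uv in((383.5-1,234-5.5),):pass
for uv in((382,227),(391.5,227)): print("top bus front base",ray(ct,uv,62).round(1))
```

```text
[ 603.1 -309.7   62. ]
[ 495.2 -317.8   62. ]
floor [ 607.6 -341.6   12. ]
floor [ 485.8 -328.    12. ]
top bus front base [ 518.  -311.8   62. ]
top bus front base [ 516.7 -340.5   62. ]
```

Request:
{"name": "carry_out", "arguments": {
  "deltas": [0,0,0,0.0015,-0.001,0.01,1,0,0,0,0,0,0.015,1,0,0,0,0,0,0.01,1,0,0,0,0,0,0.005,1,0,0,0,0,0,0.0025,1,0,0,0,0,0,0,1,0,0,0,0,0,0,1]
}}

```text
clock: 6.18
eef_pos: [544.3, -327.1, 43.1]
tool_rot: [-3.141, 0.001, -3.141]
force: [-0.1, 0.7, -1.4]
width: 32.0
gripper_force: 60.7
```

Request:
{"name": "carry_out", "arguments": {
  "deltas": [0,0,0,0.001,0.001,0.002,1,0,0,0,0,0,0.002,1,0,0,0,0,0,0,1,0,0,0,0,0,0,1]
}}

```text
clock: 6.68
eef_pos: [543.1, -326.0, 38.8]
tool_rot: [3.142, -0.0, -3.141]
force: [0.1, -0.1, -0.3]
width: 32.3
gripper_force: 60.7
```

Request:
{"name": "carry_out", "arguments": {
  "deltas": [0,0,0,0,0,0.001,1,0,0,0,0,0,0,1,0,0,0,0,0,0,1]
}}

```text
clock: 7.05
eef_pos: [543.1, -326.0, 37.8]
tool_rot: [3.142, -0.0, -3.141]
force: [-0.3, 0.1, -1.5]
width: 32.5
gripper_force: 60.7
```

Request:
{"name": "carry_out", "arguments": {
  "deltas": [0,0,0,0,0,0.001,1,0,0,0,0,0,0,1,0,0,0,0,0,0,1]
}}

```text
clock: 7.42
eef_pos: [543.2, -326.0, 37.0]
tool_rot: [-3.141, 0.0, -3.141]
force: [-0.1, -0.2, 0.6]
width: 32.4
gripper_force: 61.2
```

Request:
{"name": "carry_out", "arguments": {
  "deltas": [0,0,0,0,0,0.001,1,0,0,0,0,0,0,1,0,0,0,0,0,0,1]
}}

```text
clock: 7.8
eef_pos: [543.3, -326.1, 36.8]
tool_rot: [-3.141, 0.0, -3.141]
force: [-2.0, 0.1, 7.4]
width: 32.4
gripper_force: 62.2
```

Request:
{"name": "carry_out", "arguments": {
  "deltas": [0,0,0,0,0,0,-0.1,0,0,0,0,0,0,-0.1,0,0,0,0,0,0,-0.1,0,0,0,0,0,-0.02,-0.1,0,0,0,0,0,-0.04,-0.1,0,0,0,0,0,-0.06,-0.1,0,0,-4.6,0,0,0,-0.1,0,0,0,-0.0064,0.05,0,-0.1,0,0,0,-0.0064,0.05,0,-0.1,0,0,0,-0.0064,0.05,0,-0.1,0,0,0,-0.0064,0.05,0,-0.1,0,0,0,-0.0064,0.05,0,-0.1]
}}

```text
clock: 9.3
eef_pos: [555.4, -72.7, 157.3]
tool_rot: [-3.141, 0.002, -3.061]
force: [1.1, -0.1, 0.3]
width: 46.9
gripper_force: 0.0
```

Request:
{"name": "carry_out", "arguments": {
  "deltas": [0,0,0,-0.0064,0.055,0,-0.1,0,0,0,-0.0064,0.055,0,-0.1,0,0,0,-0.0064,0.055,0,-0.1,0,0,0,-0.0064,0.055,0,-0.1,0,0,0,-0.0064,0.055,0,-0.1,0,0,0,-0.0064,0.055,0,-0.1,0,0,0,-0.0064,0.055,0,-0.1,0,0,0,-0.0064,0.04,0,-0.1,0,0,0,-0.006,0.02,0,-0.1,0,0,0,0,0,0,-0.1]
}}

```text
clock: 10.55
eef_pos: [575.6, 376.3, 156.8]
tool_rot: [3.14, 0.001, -3.058]
force: [0.7, 0.4, -0.2]
width: 47.1
gripper_force: 0.0
```

Run:
```python
from h import *
from cell import ctrl
go(ctrl,576,386.7,15,.08)
s=ctrl.get_image("side")[:,:,::-1].copy();cv2.imwrite("pics/side3.png",s)
t=ctrl.get_image("top")[:,:,::-1].copy();cv2.imwrite("pics/top3.png",t)
cv2.imwrite("pics/c3.png",np.hstack([np.vstack([crop(s,285,165,80,70,5),crop(s,265,300,80,50,5)]),cv2.copyMakeBorder(np.vstack([cv2.resize(crop(t,295,190,120,80,3),(400,267)),crop(t,200,203,60,40,6)[:,:400]]) if 0 else crop(t,300,195,100,75,4),0,300,0,0,cv2.BORDER_CONSTANT)]))
```

```text
t 10.55 pos [575.6 376.3 156.8] rot [ 3.140e+00  1.000e-03 -3.058e+00] w 47.1 gf 0.0 F [ 0.7  0.4 -0.2]
turn z deg 0.2 shift mm [ -1.2  10.3 141.8]
```

View pics/c3.png

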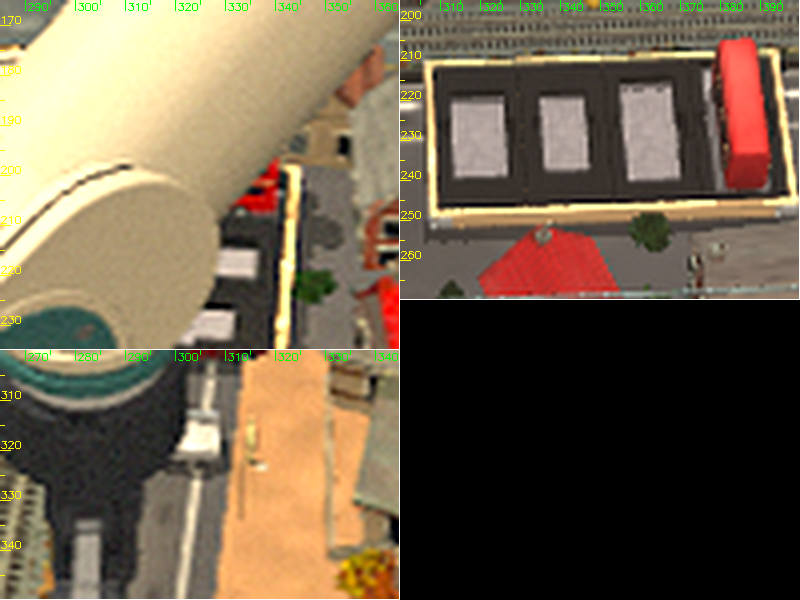

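The top view shows the bus standing in its pocket at the right end, column 383. Next I'll grip the lorry.

Request:
{"name": "carry_out", "arguments": {
  "deltas": [0,0,0,-0.001,0.01,0.02,-0.1,0,0,0,0,0,0.04,-0.1,0,0,0,0,0,0.04,-0.1,0,0,0,0,0,0.024,-0.1,0,0,0,0,0,0.012,-0.1,0,0,0,0,0,0.006,-0.1,0,0,0,0,0,0,1,0,0,0,0,0,0,1,0,0,0,0,0,0,1,0,0,0,0,0,0,1]
}}

```text
clock: 11.9
eef_pos: [576.6, 384.1, 14.3]
tool_rot: [3.141, 0.001, -3.061]
force: [-0.6, 0.3, -0.0]
width: 28.9
gripper_force: 60.3
```

Request:
{"name": "carry_out", "arguments": {
  "deltas": [0,0,0,0,0,-0.02,1,0,0,0,0,0,-0.05,1,0,0,4.6,0,0,-0.05,1,0,0,0,0.001,-0.03,0,1,0,0,0,0.003,-0.055,0,1,0,0,0,0.003,-0.055,0,1,0,0,0,0.003,-0.055,0,1,0,0,0,0.003,-0.055,0,1,0,0,0,0.003,-0.055,0,1,0,0,0,0.003,-0.055,0,1,0,0,0,0,-0.055,0,1,0,0,0,0,-0.055,0,1]
}}

```text
clock: 13.4
eef_pos: [557.9, -87.9, 135.4]
tool_rot: [-3.141, 0.002, -3.141]
force: [0.3, 0.7, -0.3]
width: 29.1
gripper_force: 60.4
```

Request:
{"name": "carry_out", "arguments": {
  "deltas": [0,0,0,0,-0.055,0,1,0,0,0,0,-0.055,0,1,0,0,0,0,-0.04,0,1,0,0,0,0,-0.02,0,1,0,0,0,0,0,0.03,1,0,0,0,0,0,0.03,1,0,0,0,0,0,0,1]
}}

```text
clock: 14.28
eef_pos: [556.2, -253.8, 72.4]
tool_rot: [3.139, -0.004, -3.14]
force: [-0.9, 0.9, -0.9]
width: 29.0
gripper_force: 60.4
```

Run:
```python
from h import *
from cell import ctrl
go(ctrl,557.5,-258.5,27,0)
s=ctrl.get_image("side")[:,:,::-1].copy();t=ctrl.get_image("top")[:,:,::-1].copy()
cv2.imwrite("pics/side4.png",s);cv2.imwrite("pics/top4.png",t)
cv2.imwrite("pics/c4.png",np.hstack([crop(s,290,180,75,65,6),cv2.resize(crop(t,310,195,90,70,4),(340,390))]))
```

```text
t 14.28 pos [ 556.2 -253.8   72.4] rot [ 3.139 -0.004 -3.14 ] w 29.0 gf 60.4 F [-0.9  0.9 -0.9]
turn z deg 0.11 shift mm [-1.3 -4.7 45.4]
```

View pics/c4.png

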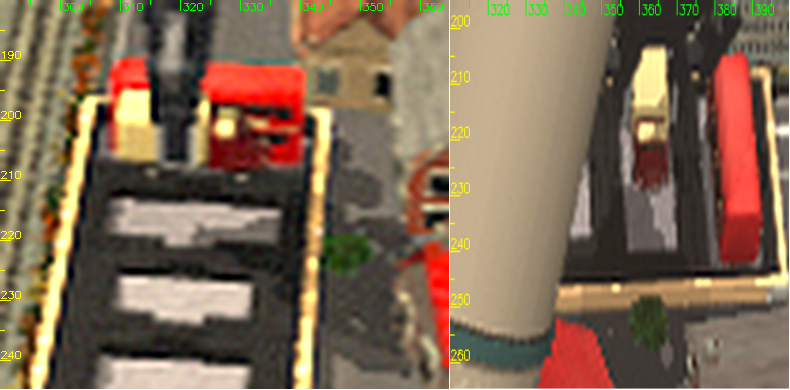

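Run:
```python
from h import *
from cell import ctrl
cs,ct=ctrl.calibration("side"),ctrl.calibration("top")
for uv in((307.8,206.5),(333.5,207)): print("lorry",ray(cs,uv,70).round(1))
for n,L in(("lorry",((308,214),(335.5,215))),("pick",((308.8,226.5),(330.5,228))),("van",((307,239.5),(330.5,241.5)))):
  print(n,[ray(cs,uv,12).round(1) for uv in L])
print("top tyres: lorry box roof",[ray(ct,uv,97).round(1) for uv in((359,207),(366,207))])
```

```text
lorry [ 592.3 -242.6   70. ]
lorry [ 508.7 -248.3   70. ]
lorry [array([ 595.5, -275.6,   12. ]), array([ 502.1, -279.4,   12. ])]
pick [array([ 586.1, -210.7,   12. ]), array([ 514.4, -210. ,   12. ])]
van [array([ 585.2, -146.5,   12. ]), array([ 510. , -144.2,   12. ])]
top tyres: lorry box roof [array([ 570.3, -244.3,   97. ]), array([ 569.4, -265.4,   97. ])]
```

Request:
{"name": "carry_out", "arguments": {
  "deltas": [0,0,0,0,-0.004,0.01,1,0,0,0,0,0,0.015,1,0,0,0,0,0,0.01,1,0,0,0,0,0,0.006,1,0,0,0,0,0,0.002,1,0,0,0,0,0,0,1,0,0,0,0,0,0,1,0,0,0,0,0,0,1]
}}

```text
clock: 15.38
eef_pos: [557.7, -260.1, 31.1]
tool_rot: [-3.141, 0.001, -3.141]
force: [-0.4, -0.7, -0.5]
width: 29.1
gripper_force: 60.4
```

Request:
{"name": "carry_out", "arguments": {
  "deltas": [0,0,0,0.001,0.001,0.002,1,0,0,0,0,0,0.0015,1,0,0,0,0,0,0,1,0,0,0,0,0,0,1]
}}

```text
clock: 15.88
eef_pos: [556.5, -259.0, 27.3]
tool_rot: [-3.142, 0.0, -3.141]
force: [0.4, 0.5, -0.9]
width: 29.2
gripper_force: 60.4
```

Request:
{"name": "carry_out", "arguments": {
  "deltas": [0,0,0,0,0,0.001,1,0,0,0,0,0,0,1,0,0,0,0,0,0,1]
}}

```text
clock: 16.25
eef_pos: [556.5, -259.0, 26.3]
tool_rot: [3.142, -0.0, -3.141]
force: [0.9, -0.1, -0.9]
width: 29.0
gripper_force: 60.4
```

Request:
{"name": "carry_out", "arguments": {
  "deltas": [0,0,0,0,0,0.001,1,0,0,0,0,0,0,1,0,0,0,0,0,0,1]
}}

```text
clock: 16.62
eef_pos: [556.5, -259.0, 26.1]
tool_rot: [-3.141, 0.0, -3.141]
force: [-2.0, 0.8, 5.7]
width: 29.2
gripper_force: 61.5
```

Request:
{"name": "carry_out", "arguments": {
  "deltas": [0,0,0,0,0,0,-0.1,0,0,0,0,0,0,-0.1,0,0,0,0,0,0,-0.1,0,0,0,0,0,-0.02,-0.1,0,0,0,0,0,-0.05,-0.1,0,0,0,0,0,-0.05,-0.1,0,0,-8,0,0,0,-0.1,0,0,0,-0.0075,0.04,0,-0.1,0,0,0,-0.0075,0.05,0,-0.1,0,0,0,-0.008,0.055,0,-0.1,0,0,0,-0.008,0.055,0,-0.1,0,0,0,-0.008,0.055,0,-0.1]
}}

```text
clock: 18.12
eef_pos: [559.9, 0.6, 146.8]
tool_rot: [-3.141, 0.002, -3.002]
force: [1.4, -0.1, -0.5]
width: 46.9
gripper_force: 0.0
```

Request:
{"name": "carry_out", "arguments": {
  "deltas": [0,0,0,-0.008,0.05,0,-0.1,0,0,0,-0.008,0.03,0,-0.1,0,0,0,0,0.016,0,-0.1,0,0,0,0,0,0,-0.1,0,0,0,0,0,0,-0.1]
}}

```text
clock: 18.75
eef_pos: [562.0, 94.0, 145.5]
tool_rot: [-3.14, -0.0, -3.004]
force: [0.8, 0.1, -0.5]
width: 47.3
gripper_force: 0.0
```

Run:
```python
from h import *
from cell import ctrl
go(ctrl,562,96,12,.14)
s=ctrl.get_image("side")[:,:,::-1].copy();t=ctrl.get_image("top")[:,:,::-1].copy()
cv2.imwrite("pics/side5.png",s);cv2.imwrite("pics/top5.png",t)
cv2.imwrite("pics/c5.png",np.hstack([np.vstack([crop(s,285,165,80,70,5),crop(s,270,280,80,50,5)]),cv2.copyMakeBorder(crop(t,300,195,100,75,4),0,300,0,0,cv2.BORDER_CONSTANT)]))
```

```text
t 18.75 pos [562.   94.  145.5] rot [-3.14  -0.    -3.004] w 47.3 gf 0.0 F [ 0.8  0.1 -0.5]
turn z deg -0.15 shift mm [ -0.3   2.  133.5]
```

View pics/c5.png

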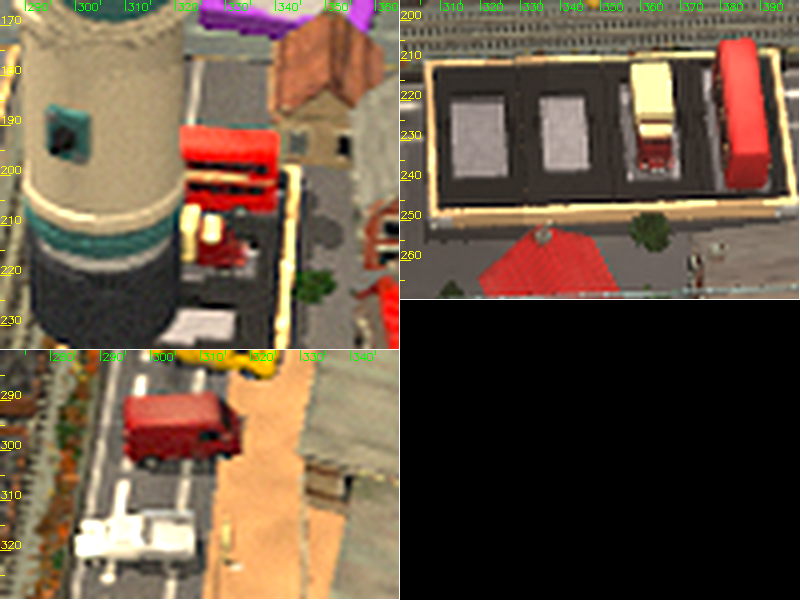

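The lorry stands in its pocket (column 361, rows 212–238) and the bus in its own; the van at (305,297) side is free to grip. That was my last picture, so from here I'll work from numbers.

Request:
{"name": "carry_out", "arguments": {
  "deltas": [0,0,0,0,0.002,0.02,-0.1,0,0,0,0,0,0.04,-0.1,0,0,0,0,0,0.035,-0.1,0,0,0,0,0,0.022,-0.1,0,0,0,0,0,0.012,-0.1,0,0,0,0,0,0.004,-0.1,0,0,0,0,0,0,1,0,0,0,0,0,0,1,0,0,0,0,0,0,1,0,0,0,0,0,0,1]
}}

```text
clock: 20.1
eef_pos: [562.4, 98.2, 13.1]
tool_rot: [-3.141, 0.002, -3.002]
force: [-0.5, -0.6, 5.9]
width: 23.2
gripper_force: 61.8
```

Request:
{"name": "carry_out", "arguments": {
  "deltas": [0,0,0,0,0,-0.01,1,0,0,0,0,0,-0.03,1,0,0,0,0,0,-0.05,1,0,0,8,0,0,-0.03,1,0,0,0,0.002,-0.03,0,1,0,0,0,0.002,-0.05,0,1,0,0,0,0.003,-0.055,0,1,0,0,0,0.003,-0.05,0,1,0,0,0,0.002,-0.03,0,1,0,0,0,0,-0.008,0.02,1,0,0,0,0,0,0.03,1,0,0,0,0,0,0.01,1]
}}

```text
clock: 21.6
eef_pos: [548.5, -124.5, 71.1]
tool_rot: [3.141, -0.003, -3.141]
force: [0.1, -0.2, 0.2]
width: 23.4
gripper_force: 61.0
```

Request:
{"name": "carry_out", "arguments": {
  "deltas": [0,0,0,0,0,0,1,0,0,0,0,0,0,1]
}}

```text
clock: 21.85
eef_pos: [550.5, -124.6, 73.2]
tool_rot: [-3.141, 0.002, -3.141]
force: [-0.3, 1.1, -0.4]
width: 23.5
gripper_force: 61.0
```

Run:
```python
from h import *
from cell import ctrl
go(ctrl,550,-124.8,25,0)
s=ctrl.get_image("side")[:,:,::-1].copy();t=ctrl.get_image("top")[:,:,::-1].copy()
cv2.imwrite("pics/side6.png",s);cv2.imwrite("pics/top6.png",t)
def maroon(im,x0,y0,x1,y1):
    c=im[y0:y1,x0:x1].astype(int);m=(c[...,2]>1.7*c[...,1]+10)&(c[...,2]>50)
    n,l,st,_=cv2.connectedComponentsWithStats(m.astype(np.uint8),connectivity=8)
    for i in range(1,n):
        if st[i,4]>25:
            print("comp",x0+st[i,0],y0+st[i,1],x0+st[i,0]+st[i,2],y0+st[i,1]+st[i,3],st[i,4])
            k=l==i
            for r in range(0,k.shape[0],2):
                w=np.where(k[r])[0]
                if len(w): print("  row",y0+r,x0+w[0],x0+w[-1]+1,end=";")
            print()
print("side");maroon(s,285,205,350,262);print("top");maroon(t,300,195,352,250)
```

```text
t 21.85 pos [ 550.5 -124.6   73.2] rot [-3.141e+00  2.000e-03 -3.141e+00] w 23.5 gf 61.0 F [-0.3  1.1 -0.4]
turn z deg 0.04 shift mm [ 0.5 -0.2 48.2]
side
comp 324 205 341 208 37
  row 205 324 341;  row 207 335 340;
comp 324 209 334 219 56
  row 209 329 330;  row 211 329 332;  row 213 324 333;  row 215 324 334;  row 217 324 334;
comp 306 222 314 234 82
  row 223 307 313;  row 225 307 313;  row 227 306 314;  row 229 306 314;  row 231 306 314;  row 233 307 314;
comp 321 223 328 235 52
  row 223 323 325;  row 225 322 325;  row 227 322 328;  row 229 323 328;  row 231 322 328;  row 233 321 328;
top
```

Request:
{"name": "carry_out", "arguments": {
  "deltas": [0,0,0,0.0015,0,0.01,1,0,0,0,0,0,0.015,1,0,0,0,0,0,0.01,1,0,0,0,0,0,0.007,1,0,0,0,0,0,0.002,1,0,0,0,0,0,0,1,0,0,0,0,0,0,1,0,0,0,0,0,0,1]
}}

```text
clock: 22.95
eef_pos: [548.5, -124.9, 28.6]
tool_rot: [-3.142, 0.001, -3.141]
force: [-0.5, 0.9, -1.1]
width: 23.5
gripper_force: 61.0
```

Request:
{"name": "carry_out", "arguments": {
  "deltas": [0,0,0,0,0,0.0015,1,0,0,0,0,0,0.001,1,0,0,0,0,0,0,1,0,0,0,0,0,0,1]
}}

```text
clock: 23.45
eef_pos: [548.2, -124.8, 25.7]
tool_rot: [3.142, -0.0, -3.141]
force: [0.6, 0.3, -0.7]
width: 23.4
gripper_force: 61.0
```

Request:
{"name": "carry_out", "arguments": {
  "deltas": [0,0,0,0,0,0.001,1,0,0,0,0,0,0,1,0,0,0,0,0,0,1]
}}

```text
clock: 23.82
eef_pos: [548.4, -124.8, 25.2]
tool_rot: [-3.142, 0.0, -3.141]
force: [-0.2, 1.7, 5.5]
width: 23.8
gripper_force: 61.7
```

Request:
{"name": "carry_out", "arguments": {
  "deltas": [0,0,0,0,0,0.001,1,0,0,0,0,0,0,1,0,0,0,0,0,0,1]
}}

```text
clock: 24.2
eef_pos: [548.4, -124.8, 25.0]
tool_rot: [-3.141, 0.001, -3.141]
force: [-2.1, 0.0, 13.6]
width: 23.2
gripper_force: 62.9
```

Request:
{"name": "carry_out", "arguments": {
  "deltas": [0,0,0,0,0,0,-0.1,0,0,0,0,0,0,-0.1,0,0,0,0,0,0,-0.1,0,0,0,0,0,-0.02,-0.1,0,0,0,0,0,-0.05,-0.1,0,0,0,0,0,-0.04,-0.1,0,0,-4.3,0,0,0,-0.1,0,0,0,-0.0105,0.04,0,-0.1,0,0,0,-0.0105,0.055,0,-0.1,0,0,0,-0.0105,0.055,0,-0.1,0,0,0,-0.0105,0.055,0,-0.1,0,0,0,-0.0105,0.045,0,-0.1]
}}

```text
clock: 25.7
eef_pos: [581.6, 131.2, 133.6]
tool_rot: [3.141, -0.0, -3.065]
force: [0.8, -0.0, 0.2]
width: 47.0
gripper_force: 0.0
```

Request:
{"name": "carry_out", "arguments": {
  "deltas": [0,0,0,-0.011,0.028,0,-0.1,0,0,0,0,0.01,0.03,-0.1,0,0,0,0,0,0.03,-0.1,0,0,0,0,0,0,-0.1,0,0,0,0,0,0,-0.1]
}}

```text
clock: 26.32
eef_pos: [590.5, 167.0, 74.5]
tool_rot: [3.141, 0.001, -3.067]
force: [0.3, 0.0, 0.0]
width: 46.8
gripper_force: 0.0
```

Run:
```python
from h import *
from cell import ctrl
go(ctrl,590,167.4,8.5,.075)
s=ctrl.get_image("side")[:,:,::-1].copy();t=ctrl.get_image("top")[:,:,::-1].copy()
cv2.imwrite("pics/side7.png",s);cv2.imwrite("pics/top7.png",t)
def cols(im,x0,y0,x1,y1):
    c=im[y0:y1,x0:x1].astype(int);m=(c[...,2]>1.7*c[...,1]+10)&(c[...,2]>50)
    for r in range(0,m.shape[0],2):
        w=np.where(m[r])[0]
        if len(w)>2: print(y0+r,x0+w[0],x0+w[-1]+1,end="; ")
    print()
cols(t,302,205,335,255)
ct=ctrl.calibration("top")
print("van pocket top cols ref: visible floor spans 313-327 rows 219-239")
```

```text
t 26.32 pos [590.5 167.   74.5] rot [ 3.141e+00  1.000e-03 -3.067e+00] w 46.8 gf 0.0 F [0.3 0.  0. ]
turn z deg -0.01 shift mm [ 0.5  0.4 66. ]
217 316 323; 219 316 323; 221 316 324; 225 316 324; 227 316 324; 229 316 324; 233 316 324; 235 316 324; 
van pocket top cols ref: visible floor spans 313-327 rows 219-239
```

Request:
{"name": "carry_out", "arguments": {
  "deltas": [0,0,0,0,0,0.02,-0.1,0,0,0,0,0,0.022,-0.1,0,0,0,0,0,0.014,-0.1,0,0,0,0,0,0.007,-0.1,0,0,0,0,0,0.003,-0.1,0,0,0,0,0,0,-0.1,0,0,0,0,0,0,1,0,0,0,0,0,0,1,0,0,0,0,0,0,1,0,0,0,0,0,0,1]
}}

```text
clock: 27.68
eef_pos: [590.5, 167.5, 8.6]
tool_rot: [3.141, 0.001, -3.066]
force: [0.2, 0.3, 5.5]
width: 19.9
gripper_force: 60.8
```

Request:
{"name": "carry_out", "arguments": {
  "deltas": [0,0,0,0,0,-0.01,1,0,0,0,0,0,-0.03,1,0,0,4.3,0,0,-0.05,1,0,0,0,0.003,-0.03,-0.03,1,0,0,0,0.005,-0.045,0,1,0,0,0,0.005,-0.05,0,1,0,0,0,0.005,-0.05,0,1,0,0,0,0.005,-0.05,0,1,0,0,0,0.005,-0.05,0,1,0,0,0,0.0035,-0.045,0,1,0,0,0,0,-0.03,0,1,0,0,0,0,-0.0095,0,1]
}}

```text
clock: 29.18
eef_pos: [557.8, -195.0, 127.9]
tool_rot: [-3.141, -0.0, 3.138]
force: [-0.5, 0.0, -0.3]
width: 20.0
gripper_force: 60.1
```

Request:
{"name": "carry_out", "arguments": {
  "deltas": [0,0,0,0,0,0.03,1,0,0,0,0,0,0.03,1,0,0,0,0,0,0,1,0,0,0,0,0,0,1]
}}

```text
clock: 29.68
eef_pos: [559.3, -191.4, 68.7]
tool_rot: [3.141, 0.001, -3.14]
force: [0.4, 0.0, -0.9]
width: 19.9
gripper_force: 60.1
```

Run:
```python
from h import *
from cell import ctrl
go(ctrl,559,-192,24,0)
cs=ctrl.calibration("side");s=ctrl.get_image("side");cv2.imwrite("pics/side8.png",s[:,:,::-1])
d=cv2.absdiff(s,cv2.imread("pics/side0.png")[:,:,::-1]).sum(2)
z=70-8.5
for n,X in(("TCP",(559,-192,70)),("c",(547,-180,z+6)),("nose",(578,-180,z+6)),("tail",(516,-180,z+6))):
    p=P(cs)@np.r_[X,1];print(n,(p[:2]/p[2]+.5).round(1))
for r in range(206,232,1): print(r,"".join("#" if v>190 else "+" if v>150 else "." for v in s[r,298:340].min(1)), "".join("x" if v>90 else "." for v in d[r,298:340]))
```

```text
t 29.68 pos [ 559.3 -191.4   68.7] rot [ 3.141e+00  1.000e-03 -3.140e+00] w 19.9 gf 60.1 F [ 0.4  0.  -0.9]
turn z deg 0.08 shift mm [ 0.3 -0.6 44.7]
TCP [316.6 216.9]
c [320.  220.2]
nose [310.2 219.5]
tail [329.8 220.8]
206 .......................................... ...........xxxxxxxxxxxx.xxxxxxxxxxxxxxxxxx
207 ........................+................. ...........xxxxx...xxxx.xxxxxxxxxxxxxxxxxx
208 ............................+#............ ..........xxxxx......xxxxx.xxxx......xxxxx
209 ............++..........+....+............ ...........xxx.x.......xxxx.xxxx..........
210 ........................+....+............ ...........xxx.........xxxxxxxxx..........
211 .............................+............ ...........xxx.........xxxxxxxx...........
212 ............................++............ ...........xxxx..x....xxxxxxxxx...........
213 .......................+.................. ............x.xx.xx.x.xxxxxxxxxxx..xx.....
214 ......................++.................. ............xx.xxxxxxx..xxxxxx...x.xx.....
215 ...#.........###.......+..+............... ............xxxxxxxxx
[... 761 characters left out ...]
........................... ........................................x.
225 .......................................... ..........................................
226 ...............+.......................... .........................................x
227 .............+............................ ..................x.......................
228 .......................+.....+............ ......................x.......xxxx........
229 .....................+....+............... ................x..x....xx..xxxxxx........
230 ...............++++++.++.................. .........................xxxxxxxxx........
231 .................+++++++.................. ........................xxxxxxxxxx........
```

Request:
{"name": "carry_out", "arguments": {
  "deltas": [0,0,0,-0.0005,-0.0005,0.01,1,0,0,0,0,0,0.015,1,0,0,0,0,0,0.01,1,0,0,0,0,0,0.005,1,0,0,0,0,0,0.002,1,0,0,0,0,0,0,1,0,0,0,0,0,0,1,0,0,0,0,0,0,1]
}}

```text
clock: 30.72
eef_pos: [559.2, -192.9, 26.1]
tool_rot: [-3.141, 0.001, -3.141]
force: [-0.1, 0.1, -0.5]
width: 19.6
gripper_force: 60.1
```

Request:
{"name": "carry_out", "arguments": {
  "deltas": [0,0,0,0,0,0.0015,1,0,0,0,0,0,0,1,0,0,0,0,0,0,1]
}}

```text
clock: 31.1
eef_pos: [559.0, -192.8, 24.3]
tool_rot: [3.142, -0.0, -3.141]
force: [-0.7, 0.4, -0.8]
width: 19.5
gripper_force: 60.1
```

Request:
{"name": "carry_out", "arguments": {
  "deltas": [0,0,0,0,0,0.001,1,0,0,0,0,0,0,1,0,0,0,0,0,0,1]
}}

```text
clock: 31.48
eef_pos: [559.1, -192.8, 23.6]
tool_rot: [-3.142, 0.0, -3.141]
force: [-1.3, 0.5, 3.5]
width: 19.9
gripper_force: 60.8
```

Request:
{"name": "carry_out", "arguments": {
  "deltas": [0,0,0,0,0,0.0007,1,0,0,0,0,0,0,1,0,0,0,0,0,0,1]
}}

```text
clock: 31.85
eef_pos: [559.2, -192.9, 23.5]
tool_rot: [-3.141, 0.0, -3.141]
force: [-2.2, 1.4, 9.4]
width: 20.0
gripper_force: 61.4
```

Request:
{"name": "carry_out", "arguments": {
  "deltas": [0,0,0,0,0,0,-0.1,0,0,0,0,0,0,-0.1,0,0,0,0,0,0,-0.1,0,0,0,0,0,-0.02,-0.1,0,0,0,0,0,-0.05,-0.1,0,0,0,0,0,-0.06,-0.1,0,0,0,0,0.05,-0.03,-0.1,0,0,0,0,0.06,0,-0.1,0,0,0,0,0.06,0,-0.1,0,0,0,0,0.06,0,-0.1,0,0,0,0,0.06,0,-0.1,0,0,0,0,0.06,0,-0.1]
}}

```text
clock: 33.35
eef_pos: [559.0, 159.1, 184.1]
tool_rot: [3.141, 0.002, -3.141]
force: [0.8, -0.2, -0.6]
width: 47.0
gripper_force: 0.0
```

Request:
{"name": "carry_out", "arguments": {
  "deltas": [0,0,0,0,0.06,0,-0.1,0,0,0,0,0.06,0,-0.1,0,0,0,0,0.04,0,-0.1,0,0,0,0,0,0,-0.1,0,0,0,0,0,0,-0.1]
}}

```text
clock: 33.98
eef_pos: [559.1, 316.0, 183.3]
tool_rot: [-3.141, 0.001, 3.141]
force: [0.5, 0.1, -0.9]
width: 46.9
gripper_force: 0.0
```

Run:
```python
from h import *
from cell import ctrl
np.set_printoptions(precision=1,suppress=True,linewidth=200)
ct=ctrl.calibration("top");t=ctrl.get_image("top")[:,:,::-1].copy();cv2.imwrite("pics/top9.png",t)
cv2.imwrite("pics/side9.png",ctrl.get_image("side")[:,:,::-1])
go(ctrl,0,0,0,0)
# predicted outlines (rear/front, side edges) per vehicle, at roof height, vs. image difference
d=cv2.absdiff(t,cv2.imread("pics/top0.png")).sum(2)
for y in range(204,246): print(y,"".join("#" if v>120 else "+" if v>50 else "." for v in d[y,308:396]))
def box(cx,cy,L,W,z):
    return np.array([(P(ct)@[cx+a*L/2,cy+b*W/2,z,1]) for a,b in((1,1),(1,-1),(-1,-1),(-1,1))])
for n,a in(("van",(546,-124.8,68,26,47)),("pick",(547,-192.5,62,22,32)),("lorry",(544.5,-259,84,30,45)),("bus",(543,-326,110,33,69))):
    q=box(*a);print(n,(q[:,:2]/q[:,2:]).ravel())
```

```text
t 34.08 pos [559.5 315.  183.2] rot [-3.1  0.   3.1] w 47.2 gf 0.0 F [ 0.2  0.5 -1.1]
turn z deg -0.13 shift mm [ 559.5 -315.   183.2]
204 .............................................................................+++........
205 ........................................................................########+.......
206 .......................................................................+#########.......
207 .......................................................................+##########......
208 ......................................................................###########+......
209 .......................................................................#+########+......
210 ....................................................+######............+##########......
211 .................................................+##########..........+.##########......
212 .................................................+##########..........############......
213 .................................................+##########..........############......
214 ...............................
[... 2459 characters left out ...]
############....
241 .......................................................................#############....
242 .......................................................................##########+......
243 .......................................................................+..++............
244 ........................................................................................
245 .......................................................................############.....
van [314.7 214.8 323.  214.5 324.1 233.  315.6 233.3]
pick [337.  217.2 344.  217.  345.4 233.7 338.2 234. ]
lorry [357.  211.9 366.6 211.5 369.1 234.3 359.2 234.6]
bus [378.3 203.6 388.9 203.3 393.  233.2 382.  233.6]
```

```bash
python3 -c "
from cell import ctrl
print(ctrl.finish_job())"
```

```text
the job is handed in; nothing more can be done
None
```

I put the bus, lorry, small van and pickup in their own pockets in that order, each lowered until its wheels touched the pocket floor, left the flat-fronted lorry and bigger van untouched, and handed the job in at about 34 s; the hand-in returned no verdict.

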